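# Fit the square-holed handle on the medal press

### The job

The souvenir-medal press on the counter has lost its turning handle. Pick up the red handle, the one with the square hole, line its hole up with the square brass spindle on top of the press, and put it on so that it sits level and fully home on the spindle's shoulder. Let go of it, and leave the blue handle where it lies.

Things in the scene. Friction and masses are not known exactly. Their poses are not given: they have to be found in the camera images.
- red_handle: Loose, 0.18-0.35 kg, lying hub down: red hub 44 x 44 mm, 34 mm high, with a 26 mm square hole right through it, sides parallel to the hub's; two 12 mm steel arms at 20 mm height to either side, ending in 22 mm red balls; 150 mm long. Origin: centre of the hub's underside; z up along the hole, x along the arms. Grip the hub across its armless sides (along y).
- blue_handle: Blue handle of the same shape and size as the red one, but with a 16 mm round hole, so it does not fit. Loose. Which of the two lies to the left varies. Origin and axes as for the red handle.
- medal_press: Green medal press, fixed to the counter: housing 100 x 100 x 60 mm with a small medal tray in front (-x). Origin: centre of its underside; z up. The spindle stands on the middle of its top and may be turned at any angle to the housing.
- spindle_foot (a point): Centre of the brass spindle, on top of the dark round shoulder (48 mm wide) where the hub shall rest, 66 mm above the counter. z up, x and y square to the spindle's flats. Spindle: 20 x 20 mm for 30 mm up from here, then 14 mm tapering to a blunt 6 mm tip. Stiff to turn (0.4 N m). The handle fits at any quarter turn with 3 mm play a side; the tip sticks out on top.

How it is judged:
At the end, for the whole second after the job is handed in: The red handle rests on the spindle's shoulder with the spindle through its square hole: its origin within 10 mm of the spindle foot sideways and less than 10 mm above it, within 0.17 rad of level, its sides within 0.45 rad of the spindle's sides (any quarter turn), at rest (slower than 0.02 m/s) (horizontal distance between red_handle and spindle_foot below 0.01 m and z of red_handle in the frame of spindle_foot below 0.01 m and angle between red_handle's own z axis and vertical below 0.17 rad and (angle between the x axis of red_handle and the x axis of spindle_foot, either way round below 0.45 rad or angle between the x axis of red_handle and the y axis of spindle_foot, either way round below 0.45 rad) and linear speed of red_handle below 0.02 m/s); the robot touches nothing.
It fails at once if the blue handle is moved more than 30 mm from where it lay (distance of blue_handle from where it was at the start of the episode above 0.03 m).
It also fails if it takes over 34 s, if anything falls off the work surface, if the arm or the gripper's body presses on something with over 40 N, if the wrist force passes 120 N, or if a joint passes its speed limit or range.

### The arm

A 6-joint arm with a two-finger parallel gripper is mounted at the origin on a cart in front of the work surface, level with it; the furniture and walls round the work are solid. World frame = base frame: x ahead of the robot, y to its left, z up, the work surface at z = 0. Lengths are in m, angles in rad, forces in N, time in s.
With the tool pointing down it reaches from about 0.275 to 0.975 m from the base axis. Payload 8.4 kg.
Tool frame: the origin (TCP) lies midway between the tips of the shut fingers; the grasp point (between the pads) lies 19 mm behind it (robot.grip_point_offset is the distance from the TCP to the grasp point, in m); z points along the fingers, y is the line along which they close (so a half turn about z gives the same grasp; the last joint's range is limited). The gripper opens to 92 mm and grips with 3 to 60 N. Pads are 20 mm wide; open, the fingers measure 128 mm over their backs; the gripper's body (75 mm by 189 mm) begins 69 mm behind the grasp point.
Start: joints at [1.232, 0.353, 1.633, -0, 1.155, -0.002], TCP at [0.207, 0.59, 0.193] pointing down, gripper open.
Joint ranges: [-2.63, 2.63], [-0.92, 2.1], [0.06, 2.66], [-1.3, 4.44], [0, 2.69], [-3.02, 3.02]. Speed limits (rad/s): [2.22, 2.22, 2.79, 3.14, 3.14, 3.14].

### API

Orientations are given as [roll, pitch, yaw] about the fixed x, y, z axes, in that order (R = Rz(yaw) Ry(pitch) Rx(roll)).
In Python, from bench import robot gives the robot as it stands. The module is installed in compiled form; this text tells all that it offers.
- The arm moves only by the tool play_rows, never from a script. Its argument "deltas" is a list of rows, each a list of 7 numbers: the closure, from 0 (fully open) to 1 (shut), then the shift along the world's x, y, z in mm, then the turn, a rotation vector about the world's x, y, z in rad. In form: [[grip, x, y, z, ax, ay, az], ...]. A call has 1 to 5 rows; each row is the pose to reach, as a shift and turn from the pose commanded when the call began; what a row does not reach only later rows make up. A row lasts 1/10 s, in which the tool goes at most 50 mm and 8.59 degrees, less where a joint would pass 70% of its speed; a pose out of reach is approached as far as the arm can. A call with a gripper value outside its range is refused whole. The fingers move at their own pace and stop on an object; "squeeze" is the grip in N (left out, the last holds). Time passes only in rows, so rows that repeat a pose let the fingers close. It gives the time, the measured TCP pose, the force, the opening and the grip force at its end, in the units of the state.
- robot.state(): the state, without advancing time (a new reading comes with each control period).
- robot.grab_frame(name): name is "side" or "top"; returns the picture (400x640x3 uint8, red, green, blue); there is no depth.
- robot.camera_model(name): a dict with "camera_matrix" (3x3 intrinsics, pixels), "R" (3x3) and "t" (3): a world point X has camera coordinates R X + t. Camera axes: x right, y down, z forward; pixel columns grow to the right and rows downward; lengths in m; the calibration is good to about 2 mm. A picture is of the moment at which its call begins. camera_model takes no time and is no camera call.
- robot.sign_off(): hands the job in; it is judged then, once.
Trained networks look in the newest picture that a camera, given by its name, has taken for a name from the list of things; names that differ only in an ending like _2 or _b are one class to them, and where a whole thing is asked for, a point or a joint stands for the part that bears it (a point fixed in the world has none). Each returns a list of dicts, best first, with "score" (0 to 1); they miss things now and then, are a little off and sometimes report something else, mostly with a low value. They report only what shows in the picture. A call takes as long as a camera call.
- robot.boxes_of(camera, thing): "centre" ([column, row] in pixels, amid what is visible of it).
The state is a dict: "clock": time; "qpos": joint angles; "qd": joint speeds; "tau": joint torques, N m; "ee_pos": TCP position; "tool_rot": TCP orientation; "wrist_force": force on the tool from outside, world axes, zero at the start; "torque": the same for the moment, N m; "grip_width": opening from 0.0 (shut) to 1.0 (fully open); "finger_force": force on a finger pad.
Only numpy, scipy, OpenCV 4.12 (cv2) and the standard library are available. Lean on these libraries where they do the work, as an engineer would, in place of code of your own. Each camera call takes 0.05 s, during which the arm holds its last target. There are 200 camera calls.

## Working session

There is one attempt and no reset: what is moved stays moved. The work goes in short steps, Python scripts to look and compute and a tool call to move; the robot and the scene stay as the last step left them, time stands still between calls to the robot, and variables do not carry over. Pictures are saved under pics/ and viewed, at most 10 in all, crops included, and the job is handed in when it is done.

Besides the shell and the picture viewer there is one more tool, called after "Emit:" as name(argument=value, ...), one argument or row to a line, values as JSON. play_rows: Moves the arm, as the interface text tells. Its arguments: {"type":"object","properties":{"deltas":{"type":"array"},"squeeze":{"type":"number"}},"required":["deltas"]}

```bash
mkdir -p pics
cat > h.py <<'E'
import numpy as np, cv2
from bench import robot
def cam(n):
    m=robot.camera_model(n); return np.array(m["camera_matrix"]),np.array(m["R"]),np.array(m["t"])
def proj(n,X):
    K,R,t=cam(n); p=K@(R@np.array(X)+t); return p[:2]/p[2]
def ray(n,uv):
    K,R,t=cam(n); return -R.T@t, R.T@np.linalg.inv(K)@np.array([uv[0],uv[1],1.])
def onz(n,uv,z):
    c,d=ray(n,uv); return c+d*(z-c[2])/d[2]
def tri(obs):
    A=np.zeros((3,3));b=np.zeros(3)
    for n,uv in obs:
        c,d=ray(n,uv); d/=np.linalg.norm(d); P=np.eye(3)-np.outer(d,d); A+=P; b+=P@c
    return np.linalg.solve(A,b)
E
python3 - <<'E'
from h import *
for n in("side","top"):
    f=robot.grab_frame(n); cv2.imwrite(f"pics/{n}0.png",f[:,:,::-1])
    K,R,t=cam(n); print(n,(-R.T@t).round(3),R[2].round(2),K[0,0])
    for th in("red_handle","blue_handle","medal_press","spindle_foot"):
        print(th,[(np.round(d["centre"],1).tolist(),round(d["score"],2)) for d in robot.boxes_of(n,th)[:2]])
print(robot.state()["clock"])
E
```

```text
side [ 0.151 -0.584  0.438] [ 0.38  0.83 -0.41] 435.79509529701346
red_handle [([277.8, 202.6], 0.84)]
blue_handle [([339.0, 272.4], 0.68)]
medal_press [([356.1, 220.6], 0.7)]
spindle_foot [([355.0, 194.9], 0.91)]
top [0.471 0.136 0.963] [ 0.03  0.01 -1.  ] 438.08754899461326
red_handle [([241.3, 227.8], 0.7)]
blue_handle [([399.1, 227.7], 0.92), ([325.0, 171.0], 0.71)]
medal_press [([327.9, 174.4], 0.92), ([240.6, 225.6], 0.58)]
spindle_foot [([327.6, 167.5], 0.81)]
0.5
```

View pics/side0.png

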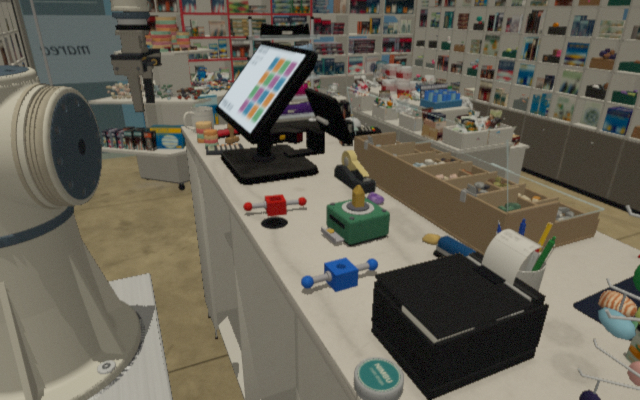

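View pics/top0.png

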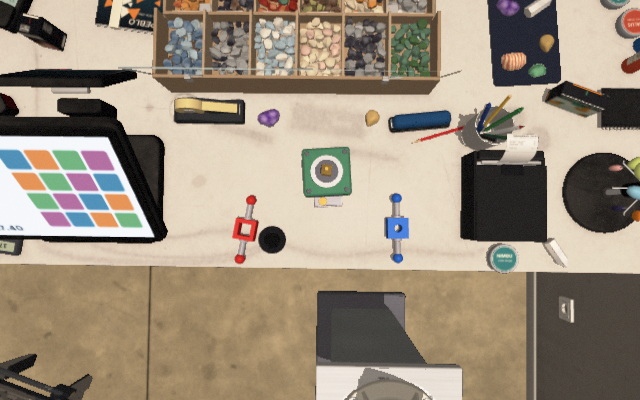

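The side view shows the red handle with the hub at about (276,205), the blue handle at (342,273), and the press at (358,220) with the spindle tip near (358,188). In the top view, the red hub is at (245,229) with balls at (251,200) and (240,259). The spindle is at (327,170), the blue hub at (398,228), and a dark disc at (272,240) lies beside the red hub. Next I'll measure these from colour and magnified crops.

Run:
```python
from h import *
out={}
for n,roi in(("top",(190,270,220,290)),("side",(190,220,235,315))):
    f=cv2.imread(f"pics/{n}0.png"); hsv=cv2.cvtColor(f,cv2.COLOR_BGR2HSV)
    m=(((hsv[...,0]<8)|(hsv[...,0]>172))&(hsv[...,1]>150)&(hsv[...,2]>70)).astype(np.uint8)
    k=np.zeros_like(m);k[roi[0]:roi[1],roi[2]:roi[3]]=1
    N,l,s,c=cv2.connectedComponentsWithStats(m*k)
    for i in range(1,N):
        if s[i,4]>15: print(n,s[i],c[i].round(1))
f=cv2.imread("pics/top0.png")
a=cv2.resize(f[190:270,215:295],None,fx=5,fy=5,interpolation=2)
b=cv2.resize(f[130:210,287:367],None,fx=5,fy=5,interpolation=2)
cv2.imwrite("pics/crop0.png",np.hstack([a,b]))
```

```text
top [247 196   9   9  64] [251.  199.7]
top [233 218  25  23 336] [244.9 229.2]
top [235 255  10   8  66] [239.4 258.5]
side [265 195  21  21 366] [275.4 204.9]
side [299 198   7   7  42] [301.8 200.9]
side [244 203   8   8  48] [247.7 206.1]
```

View pics/crop0.png

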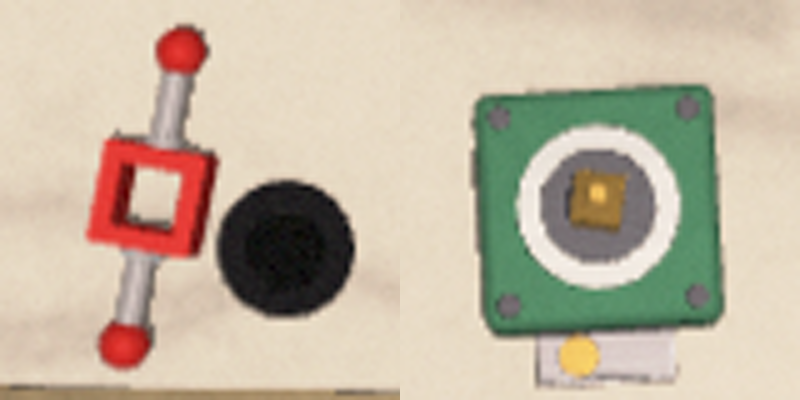

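The crop shows the hub and hole tilted about 10 degrees from the image axes. The shoulder disc is centred at (326.6,171.4), and the spindle square is tilted about 5-8 degrees. I'll compute world poses from these.

Run:
```python
from h import *
b1=tri([("top",(251,199.7)),("side",(301.8,200.9))]); b2=tri([("top",(239.4,258.5)),("side",(247.7,206.1))])
print("balls",b1.round(4),b2.round(4),"mid",((b1+b2)/2).round(4),"len",np.linalg.norm(b1-b2)+.022)
d=b1-b2; print("arm yaw",np.arctan2(d[1],d[0]))
f=cv2.imread("pics/top0.png"); hsv=cv2.cvtColor(f,cv2.COLOR_BGR2HSV)
x0,y0,s=305,150,6
g=cv2.resize(hsv[y0:y0+44,x0:x0+44],None,fx=s,fy=s,interpolation=cv2.INTER_CUBIC)
def big(m,c0):
    N,l,st,c=cv2.connectedComponentsWithStats(m.astype(np.uint8)); i=max(range(1,N),key=lambda i:st[i,4]); return (l==i).astype(np.uint8)
sp=big((g[...,1]>90)&(g[...,0]<35)&(g[...,0]>8),0)
ct=cv2.findContours(sp,0,1)[0][0]; r=cv2.minAreaRect(ct); bx=cv2.boxPoints(r)
px=(bx-(s-1)/2)/s+[x0,y0]; print("rect px",px.round(1).tolist(),np.array(r[1])/s)
W=np.array([onz("top",p,.096) for p in px]); print(W.round(4).tolist(),[np.arctan2(*(W[(i+1)%4]-W[i])[1::-1]).round(3) for i in range(4)])
w=((g[...,1]<45)&(g[...,2]>150)); w=big(w,0)
cw=max(cv2.findContours(w,0,1)[0],key=len); e=cv2.fitEllipse(cw); c=(np.array(e[0])-(s-1)/2)/s+[x0,y0]
print("white ring",c,np.array(e[1])/s,onz("top",c,.06).round(4),"shoulder",onz("top",(326.6,171.4),.066).round(4))
print("net foot tri", tri([("top",(327.6,167.5)),("side",(355,194.9))]).round(4))
# side: spindle mask
g=cv2.imread("pics/side0.png"); h=cv2.cvtColor(g,cv2.COLOR_BGR2HSV)
cv2.imwrite("pics/crop1.png",cv2.resize(g[170:250,310:400],None,fx=7,fy=7,interpolation=2))
print(robot.state()["tool_rot"],robot.state()["ee_pos"],robot.grip_point_offset)
```

```text
balls [0.5075 0.3032 0.0217] [0.381  0.3259 0.0213] mid [0.4442 0.3146 0.0215] len 0.15052008205874595
arm yaw -0.1774289603847173
rect px [[320.6, 174.6], [321.7, 163.4], [331.7, 164.4], [330.6, 175.6]] [10.01771609 11.24852498]
[[0.5565, 0.1522, 0.096], [0.5788, 0.1504, 0.096], [0.5771, 0.1305, 0.096], [0.5548, 0.1324, 0.096]] [np.float64(-0.083), np.float64(-1.656), np.float64(3.058), np.float64(1.486)]
white ring [326.27624257 170.79385503] [32.68513234 32.96333313] [0.5682 0.1413 0.06  ] shoulder [0.5663 0.1406 0.066 ]
net foot tri [0.5665 0.1411 0.0902]
[-3.14156887e+00  8.19816873e-06  2.80478108e+00] [0.206533   0.58987503 0.19297476] 0.0187
```

View pics/crop1.png

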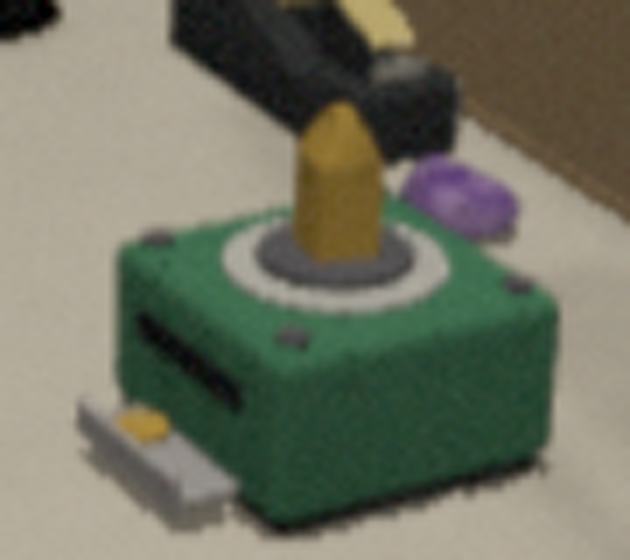

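The spindle stands upright, with its tip at side pixel (358.6,184.3) and top pixel (326.6,168.4). I'll check those against each other, and check clearance to the monitor and the disc.

Run:
```python
from h import *
print("tip",tri([("top",(326.6,168.4)),("side",(358.6,184.3))]).round(4))
print("shoulder",tri([("top",(326.6,171.4)),("side",(310+336/7,170+252/7))]).round(4))
print("screen TR",tri([("top",(125,118)),("side",(316,52))]).round(3),"BR",tri([("top",(160,240)),("side",(275,140))]).round(3))
print("disc",onz("top",(272,239.6),0).round(3), tri([("top",(272,239.6)),("side",(275,222.5))]).round(3))
```

```text
tip [0.5671 0.1404 0.1135]
shoulder [0.5671 0.1403 0.0648]
screen TR [0.605 0.43  0.346] BR [0.456 0.435 0.149]
disc [0.422 0.259 0.   ] [0.423 0.259 0.001]
```

Emit:
play_rows(
  deltas=[
    [0.15, 10, -45, 0, 0, 0, 0.05],
    [0.15, 25, -90, 0, 0, 0, 0.1],
    [0.15, 45, -130, 0, 0, 0, 0.16],
    [0.15, 70, -170, 0, 0, 0, 0.16],
    [0.15, 95, -210, 0, 0, 0, 0.16],
  ],
  squeeze=30,
)

```text
clock: 1.0
ee_pos: [0.302, 0.3784, 0.1932]
tool_rot: [3.141, 0.0, 2.966]
wrist_force: [0.6, 0.6, 0.4]
grip_width: 0.849
finger_force: 0.0
```

Emit:
play_rows(
  deltas=[
    [0.15, 25, -35, -10, 0, 0, 0],
    [0.15, 65, -65, -30, 0, 0, 0],
    [0.15, 105, -65, -60, 0, 0, 0],
    [0.15, 142, -65, -90, 0, 0, 0],
    [0.15, 142, -65, -110, 0, 0, 0],
  ],
)

```text
clock: 1.5
ee_pos: [0.4477, 0.3145, 0.0815]
tool_rot: [3.14, 0.002, 2.962]
wrist_force: [-0.5, 0.2, -0.1]
grip_width: 0.851
finger_force: 0.0
```

Run:
```python
from h import *
s=robot.state(); print(s["clock"],s["ee_pos"],s["tool_rot"],s["wrist_force"],s["grip_width"])
for n in("side","top"): globals()[n]=robot.grab_frame(n)[:,:,::-1]
a=cv2.resize(top[150:290,180:340],(560,490)); b=cv2.resize(side[110:250,200:400][:, :],(700,490))
cv2.imwrite("pics/g1.png",cv2.resize(np.hstack([a,b]),(800,311)))
```

```text
1.5 [0.44772211 0.31453359 0.08147319] [3.14047471e+00 1.90996359e-03 2.96225913e+00] [-0.45909472  0.21504656 -0.07920194] 0.8508521270946242
```

View pics/g1.png

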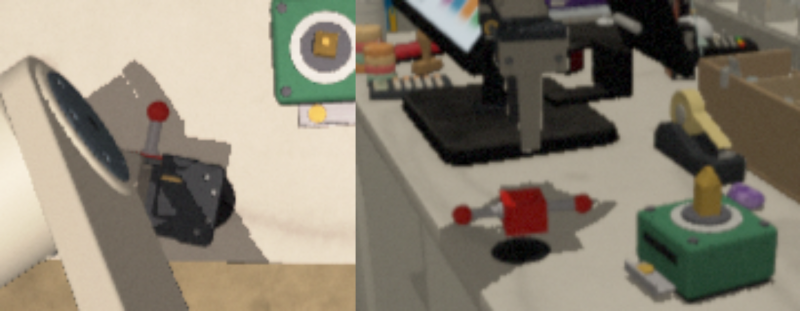

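The gripper is above the red hub and clear of the monitor: finger at about (533,115) in the view, hub at (523,210). I'll descend and grip.

Emit:
play_rows(
  deltas=[
    [0.15, 0, 0, -25, 0, 0, 0],
    [0.15, 0, 0, -50, 0, 0, 0],
    [0.15, 0, 0, -68, 0, 0, 0],
    [0.15, 0, 0, -73, 0, 0, 0],
    [0.15, 0, 0, -73, 0, 0, 0],
  ],
)

```text
clock: 2.1
ee_pos: [0.4431, 0.3151, 0.0105]
tool_rot: [-3.141, -0.0, 2.965]
wrist_force: [0.1, 0.5, -0.2]
grip_width: 0.851
finger_force: 0.0
```

Emit:
play_rows(
  deltas=[
    [1, 0, 0, 0, 0, 0, 0],
    [1, 0, 0, 0, 0, 0, 0],
    [1, 0, 0, 0, 0, 0, 0],
    [1, 0, 0, 0, 0, 0, 0],
    [1, 0, 0, 0, 0, 0, 0],
  ],
)

```text
clock: 2.6
ee_pos: [0.4438, 0.3151, 0.0104]
tool_rot: [3.141, 0.0, 2.965]
wrist_force: [0.7, 0.3, 2.6]
grip_width: 0.469
finger_force: 30.0
```

Emit:
play_rows(
  deltas=[
    [1, 0, 0, 30, 0, 0, 0],
    [1, 0, 0, 65, 0, 0, 0],
    [1, 0, 0, 100, 0, 0, 0],
    [1, 0, 0, 135, 0, 0, 0],
    [1, 0, 0, 145, 0, 0, 0],
  ],
)

```text
clock: 3.1
ee_pos: [0.4451, 0.3159, 0.1583]
tool_rot: [3.138, 0.003, 2.965]
wrist_force: [1.5, 0.4, -2.1]
grip_width: 0.464
finger_force: 30.0
```

Emit:
play_rows(
  deltas=[
    [1, 20, -30, 0, 0, 0, 0.03],
    [1, 50, -70, 0, 0, 0, 0.06],
    [1, 80, -115, 0, 0, 0, 0.09],
    [1, 105, -150, 0, 0, 0, 0.09],
    [1, 123, -174, 0, 0, 0, 0.09],
  ],
)

```text
clock: 3.6
ee_pos: [0.5672, 0.1379, 0.1534]
tool_rot: [-3.141, -0.001, 3.053]
wrist_force: [0.3, 0.6, -1.5]
grip_width: 0.467
finger_force: 30.0
```

Emit:
play_rows(
  deltas=[
    [1, 0, 0, 0, 0, 0, 0],
    [1, 0, 0, 0, 0, 0, 0],
  ],
)

```text
clock: 3.8
ee_pos: [0.5658, 0.1402, 0.1535]
tool_rot: [-3.141, -0.002, 3.053]
wrist_force: [-0.5, 0.4, -3.3]
grip_width: 0.465
finger_force: 30.0
```

Run:
```python
from h import *
s=robot.state(); print(s["clock"],s["ee_pos"],s["tool_rot"])
side=robot.grab_frame("side")[:,:,::-1]; top=robot.grab_frame("top")[:,:,::-1]
p,q=s["ee_pos"],s["tool_rot"][2]
u=np.array([-np.cos(q),-np.sin(q),0])
for k in(-.064,.064): 
    X=np.array([p[0],p[1],p[2]+.010])+k*u; print("pred ball side",proj("side",X).round(1),"top",proj("top",X).round(1))
for n,im,roi in(("side",side,(110,230,290,430)),("top",top,(110,240,260,400))):
    hsv=cv2.cvtColor(np.ascontiguousarray(im),cv2.COLOR_BGR2HSV)
    m=(((hsv[...,0]<8)|(hsv[...,0]>172))&(hsv[...,1]>150)&(hsv[...,2]>60)).astype(np.uint8)
    k=np.zeros_like(m);k[roi[0]:roi[1],roi[2]:roi[3]]=1
    N,l,st,c=cv2.connectedComponentsWithStats(m*k)
    for i in range(1,N):
        if st[i,4]>12: print(n,st[i],c[i].round(1))
a=cv2.resize(top[110:230,260:400],(420,360)); b=cv2.resize(side[100:240,290:430],(360,360))
cv2.imwrite("pics/g2.png",np.hstack([a,b]))
```

```text
3.8 [0.56580006 0.14021888 0.15346194] [-3.14111136e+00 -2.34969756e-03  3.05302244e+00]
pred ball side [329.1 164.3] top [323.1 200.7]
pred ball side [387.8 158.1] top [330.1 131.4]
side [345 151  30  25 456] [359.4 164. ]
side [385 154   8   9  62] [388.4 158. ]
side [325 160  10   9  71] [329.3 164. ]
top [329 176   9   4  25] [333.8 177.5]
top [318 196  11  11  98] [322.9 200.8]
```

View pics/g2.png

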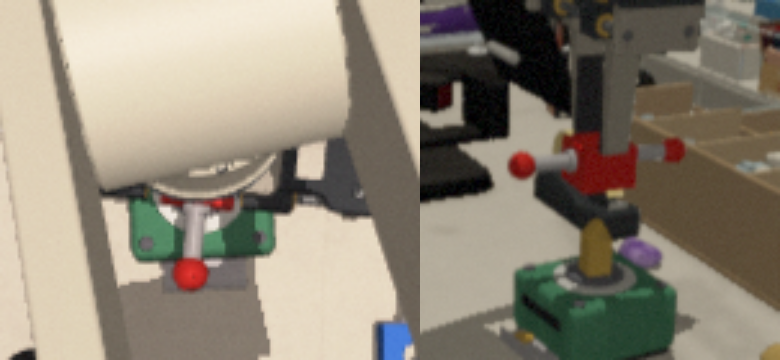

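The handle sits level over the spindle and within 0.5 px of the predicted position: balls at side pixels (329,164) and (388,158). I'll shift 1 mm in x and lower, watching the force.

Emit:
play_rows(
  deltas=[
    [1, 1, 0, -15, 0, 0, 0],
    [1, 1, 0, -28, 0, 0, 0],
    [1, 1, 0, -38, 0, 0, 0],
    [1, 1, 0, -45, 0, 0, 0],
    [1, 1, 0, -50, 0, 0, 0],
  ],
)

```text
clock: 4.4
ee_pos: [0.567, 0.141, 0.1039]
tool_rot: [-3.141, -0.001, 3.055]
wrist_force: [0.1, -0.3, -3.4]
grip_width: 0.466
finger_force: 30.0
```

Emit:
play_rows(
  deltas=[
    [1, 0, 0, -8, 0, 0, 0],
    [1, 0, 0, -15, 0, 0, 0],
    [1, 0, 0, -20, 0, 0, 0],
    [1, 0, 0, -24, 0, 0, 0],
    [1, 0, 0, -25, 0, 0, 0],
  ],
)

```text
clock: 4.9
ee_pos: [0.5674, 0.1408, 0.0795]
tool_rot: [-3.141, -0.0, 3.055]
wrist_force: [-0.6, -0.3, -1.9]
grip_width: 0.46
finger_force: 30.0
```

Emit:
play_rows(
  deltas=[
    [1, 0, 0, -2, 0, 0, 0],
    [1, 0, 0, -2, 0, 0, 0],
    [0.2, 0, 0, -2, 0, 0, 0],
    [0.2, 0, 0, -2, 0, 0, 0],
    [0.2, 0, 0, -2, 0, 0, 0],
  ],
)

```text
clock: 5.4
ee_pos: [0.5679, 0.141, 0.0784]
tool_rot: [3.141, 0.001, 3.055]
wrist_force: [-0.8, 0.3, -0.0]
grip_width: 0.703
finger_force: 0.0
```

Emit:
play_rows(
  deltas=[
    [0.2, 0, 0, 0, 0, 0, 0],
    [0.2, 0, 0, 15, 0, 0, 0],
    [0.2, 0, 0, 45, 0, 0, 0],
    [0.2, 0, 0, 90, 0, 0, 0],
    [0.2, 0, 0, 130, 0, 0, 0],
  ],
)

```text
clock: 5.9
ee_pos: [0.5675, 0.1409, 0.2108]
tool_rot: [3.141, 0.001, 3.055]
wrist_force: [0.5, -0.7, 0.2]
grip_width: 0.796
finger_force: 0.0
```

Emit:
play_rows(
  deltas=[
    [0.2, -30, 0, 10, 0, 0, 0],
    [0.2, -80, 0, 20, 0, 0, 0],
    [0.2, -120, 0, 20, 0, 0, 0],
    [0.2, -120, 0, 20, 0, 0, 0],
  ],
)

```text
clock: 6.3
ee_pos: [0.4432, 0.1405, 0.2291]
tool_rot: [-3.142, -0.001, 3.056]
wrist_force: [-0.4, 0.0, -0.9]
grip_width: 0.796
finger_force: 0.0
```

Run:
```python
from h import *
s=robot.state(); print(s["clock"],s["ee_pos"],s["wrist_force"],s["grip_width"])
side=robot.grab_frame("side")[:,:,::-1]; top=robot.grab_frame("top")[:,:,::-1]
u=np.array([np.cos(-.085),np.sin(-.085),0])
for k in(-.064,.064):
    X=np.array([.567,.1405,.086])+k*u; print("pred ball side",proj("side",X).round(1),"top",proj("top",X).round(1))
for n,im,roi in(("side",side,(110,260,290,430)),("top",top,(110,240,260,400))):
    hsv=cv2.cvtColor(np.ascontiguousarray(im),cv2.COLOR_BGR2HSV)
    m=(((hsv[...,0]<8)|(hsv[...,0]>172))&(hsv[...,1]>150)&(hsv[...,2]>60)).astype(np.uint8)
    k=np.zeros_like(m);k[roi[0]:roi[1],roi[2]:roi[3]]=1
    N,l,st,c=cv2.connectedComponentsWithStats(m*k)
    for i in range(1,N):
        if st[i,4]>12: print(n,st[i],c[i].round(1))
print(robot.boxes_of("top","blue_handle")[:1],robot.boxes_of("side","blue_handle")[:1])
a=cv2.resize(top[110:230,260:400],(420,360)); b=cv2.resize(side[120:260,290:430],(360,360))
cv2.imwrite("pics/g3.png",np.hstack([a,b]))
```

```text
6.3 [0.4432044  0.14048663 0.22912152] [-0.40801664  0.02368164 -0.90814408] 0.7960252146348745
pred ball side [329.1 200.6] top [323.5 201.7]
pred ball side [385.6 192.9] top [329.7 138.4]
side [346 185  27  26 471] [359.6 198.4]
side [382 188   9   9  60] [386.4 191.7]
side [325 196  10  10  72] [329.5 200.4]
top [325 133  10   9  73] [329.6 137.5]
top [315 157  24  25 345] [326.5 168.9]
[{'centre': [400.1, 198.8], 'score': 0.56}] [{'centre': [338.8, 274.3], 'score': 0.76}]
```

View pics/g3.png

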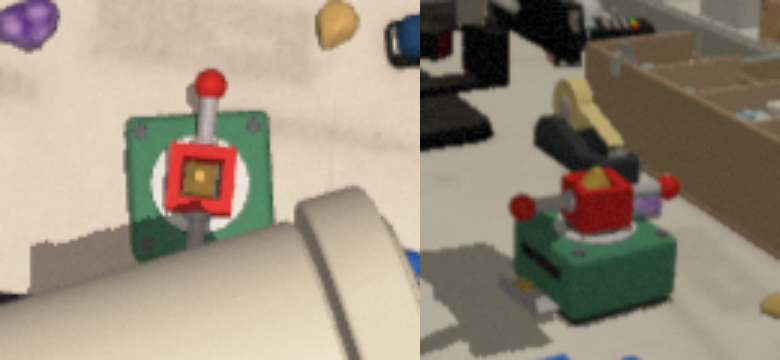

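The red handle sits level and fully home, with the spindle through its square hole at top pixel (326.5,169). The balls are within about 1.5 px of the seated prediction. The blue handle is partly hidden by the arm in the top view, but hasn't moved in the side view. I'll hand it in.

```bash
python3 -c "
from bench import robot
print(robot.sign_off())"
```

```text
the job is handed in; nothing more can be done
None
```

The red handle is on the press spindle, level and fully home on the shoulder and released. The blue handle was left where it lay, and I handed the job in at about 6.5 s; no verdict came back.

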